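# Comb the bearing drifts into a rank with the rake

## Task

Take the rake by its handle and comb the four scattered steel drifts in the tray towards the sprung stop bar, until they all lie parallel to the bar, flat and side by side with no gaps. Feel for the bar and squeeze the rank against it with the rake, firmly enough that its spring gives a little (about 8 newtons, held for a moment) but never hard (20 newtons or more); only the rake may touch the drifts. Then stand the rake back upright about where you found it, let go, and leave the yo-yo, jar and pad seater where they are.

Things in the scene. Friction and masses are not known exactly. Their poses are not given: they have to be found in the camera images.
- tray: Fixed shallow tray, open at its -x end, towards the robot. Origin on its underside, z up. Black rubber floor 5 mm above the origin, from x = -159 to +131 mm; 150 mm wide inside (y = -75 to +75 mm); side walls and far (+x) wall rise to 15 mm above the origin. At the start no drift lies beyond x = +90 mm.
- stop_zone (a point): Point on the tray floor at tray x = -105 mm, y = 0; tray's axes. A sprung steel stop bar 148 mm long and 21 mm high stands across the tray here, parallel to y; its exact place is not measured: its face, looking to +x, rests anywhere within 13 mm of this point in x. It yields to -x from about 4 N, then 0.5 N per mm, bottoms after 14 mm (11 N) and springs back. Its bracket reaches 42 mm behind its face.
- set_down (a point): Point on the tray floor at tray x = +110 mm, y = 0, in the free strip between the drifts and the far wall; tray's axes. The rake, its length along the tray's y, can be set down here.
- drift0: Loose steel bearing drift, one of four alike: square shank 10 x 10 mm, 70 mm long, and a thin round nose of 10 mm at one end, 80 mm in all; about 55 g. Origin: underside, mid-length; long axis y (nose at +y), z up. They lie flat on the tray floor, apart, turned up to about 1 rad from the tray's y axis.
- drift1: Loose steel bearing drift, one of four alike: square shank 10 x 10 mm, 70 mm long, and a thin round nose of 10 mm at one end, 80 mm in all; about 55 g. Origin: underside, mid-length; long axis y (nose at +y), z up. They lie flat on the tray floor, apart, turned up to about 1 rad from the tray's y axis.
- drift2: Loose steel bearing drift, one of four alike: square shank 10 x 10 mm, 70 mm long, and a thin round nose of 10 mm at one end, 80 mm in all; about 55 g. Origin: underside, mid-length; long axis y (nose at +y), z up. They lie flat on the tray floor, apart, turned up to about 1 rad from the tray's y axis.
- drift3: Loose steel bearing drift, one of four alike: square shank 10 x 10 mm, 70 mm long, and a thin round nose of 10 mm at one end, 80 mm in all; about 55 g. Origin: underside, mid-length; long axis y (nose at +y), z up. They lie flat on the tray floor, apart, turned up to about 1 rad from the tray's y axis.
- rake: Loose rake, about 220 g, standing upright on its tines, same front and back. Origin: centre of the tines' underside; z up. Aluminium head 118 mm long (y), 22 mm thick (x, pushing faces at +-11 mm), top 30 mm up; nine tines, gaps 8 mm, narrower than a drift. Wooden paddle handle mid-head, 14 mm (x) by 30 mm (y), from 30 to 95 mm up. Stands by itself.
- rake_grip (a point): Point on the axis of the rake's handle, 55 mm above the underside of the tines; same axes as the rake. Grip here with the fingers closing along its x (14 mm); the fingertips may reach down to 30 mm above the tines' underside.
- yoyo: Bystander: sky-blue yo-yo lying on its side, 56 mm in diameter, 43 mm high; origin: centre of the underside.
- jar: Bystander: glass jar with a cork lid, 64 mm in diameter, 93 mm high; origin: centre of the underside.
- seater: Bystander: turned steel response pad seater standing upright, foot 40 mm in diameter, 73 mm high; origin: centre of the underside. Farther out on this side (+y, about 0.5 m from the x axis) stands a fixed chrome hand press, 0.3 m high, out of the way.
There are look-alikes about, which are no part of the job. What is shaped like the rake but purple or yellow is not meant. Leave any green look-alike of the drift3 alone.

How it is judged:
By the outcome, as a careful person would: the job done as asked, in the order asked, and still so for the second after the job is handed in, with the robot touching nothing.
It also fails if it takes over 58 s, if anything falls off the work surface, if the arm or the gripper's body presses on something with over 40 N, if the wrist force passes 120 N, or if a joint passes its speed limit or range.

## Robot

A 6-joint arm with a two-finger parallel gripper is mounted at the origin on the work surface. World frame = base frame: x ahead of the robot, y to its left, z up, the work surface at z = 0. Lengths are in mm, angles in rad, forces in N, time in s.
With the tool pointing down it reaches from about 275 to 1000 mm from the base axis. Payload 8.4 kg.
Tool frame: the origin (TCP) lies midway between the tips of the shut fingers; the grasp point (between the pads) lies 19 mm behind it; z points along the fingers, y is the direction in which the jaws open and shut (so a half turn about z gives the same grasp; the last joint's range is limited). The gripper opens to 85 mm and grips with 20 to 120 N. Pads are 22 mm wide; open, the fingers measure 114 mm over their backs; the gripper's body (76 mm by 85 mm) begins 54 mm behind the grasp point. The pads swing forward as they close: fully open they stand 13 mm farther back than shut.
Start: joints at [1.332, 0.353, 1.633, -0, 1.155, -0.002], TCP at [146.619, 607.561, 231.281] pointing down, gripper open.
Joint ranges: [-2.63, 2.63], [-0.92, 2.1], [0.06, 2.66], [-1.3, 4.44], [0, 2.69], [-3.02, 3.02]. Speed limits (rad/s): [2.22, 2.22, 2.79, 3.14, 3.14, 3.14].

## Interface

Orientations are given as [roll, pitch, yaw] about the fixed x, y, z axes, in that order (R = Rz(yaw) Ry(pitch) Rx(roll)).
In Python, from rig import * gives the robot as it stands.
- The arm moves only by the tool play_rows, never from a script. Its argument "moves" is a list of rows, each a list of 3 entries, a list of its own where there are three numbers: the shift along the tool's x, y, z in m, then the turn, a rotation vector about the tool's x, y, z in rad, then the opening in per cent of the stroke, from 0 (shut) to 100 (fully open). In form: [[[x, y, z], [rx, ry, rz], fingers], ...]. A call has 1 to 20 rows; each row shifts and turns the commanded pose from where the row before left it, along the tool's axes as they then stand; what a row does not reach is not made up. A row lasts 1/10 s, in which the tool goes at most 50 mm and 8.59 degrees, less where a joint would pass 70% of its speed; a pose out of reach is approached as far as the arm can. A call is refused whole if a number of a shift passes 0.05 or a number of a turn 0.15, either way. A call with a gripper value outside its range is refused whole. The fingers move at their own pace and stop on an object; "squeeze" is the grip in N (left out, the last holds). Time passes only in rows, so rows that do not move let the fingers close. It gives the time, the measured TCP pose, the force and the opening at its end, in the units of the state.
- sense(): the state, without advancing time (a new reading comes with each control period).
- grab_frame(name): name is "side" or "top"; returns a dict with "pixels" (420x560x3 uint8, red, green, blue), "intrinsics" (3x3 intrinsics, pixels), "distortion" ([k1, k2, p1, p2, k3] as OpenCV has them; the pictures are not rectified), "R" (3x3) and "t" (3): a world point X has camera coordinates R X + t. Camera axes: x right, y down, z forward; pixel columns grow to the right and rows downward; lengths in mm; the calibration is good to about 2 mm. A picture is of the moment at which its call begins. There is no depth.
- sign_off(): hands the job in, once; it reports no verdict.
The state is a dict: "clock": time; "qpos": joint angles; "qvel": joint speeds; "joint_efforts": joint torques, N m; "eef_pos": TCP position; "tcp_rot": TCP orientation; "contact_force": force on the tool from outside, world axes, zero at the start; "wrist_torque": the same for the moment, N m; "opening": opening from 0.0 (shut) to 1.0 (fully open).
Only numpy, scipy, OpenCV 4.12 (cv2) and the standard library are available. Lean on these libraries where they do the work, as an engineer would, in place of code of your own. Each camera call takes 0.05 s, during which the arm holds its last target. There are 200 camera calls.

## Working session

There is one attempt and no reset: what is moved stays moved. The work goes in short steps, Python scripts to look and compute and a tool call to move; the robot and the scene stay as the last step left them, time stands still between calls to the robot, and variables do not carry over. Pictures are saved under pics/ and viewed, about 8 in all and at most 12, crops included, and the job is handed in when it is done.

Besides the shell and the picture viewer there is one more tool, called after ">>>" as name(argument=value, ...), one argument or row to a line, values as JSON. play_rows: Moves the arm, as the interface text tells. Its arguments: {"type":"object","properties":{"moves":{"type":"array"},"squeeze":{"type":"number"}},"required":["moves"]}

```bash
mkdir -p pics
python3 - <<'E'
from rig import *
import cv2,numpy as np
print(sense())
for n in("top","side"):
    f=grab_frame(n); np.savez(f"pics/{n}0.npz",**f); cv2.imwrite(f"pics/{n}0.png",f["pixels"][:,:,::-1])
    print(n,f["intrinsics"],f["distortion"],f["R"],f["t"])
E
```

```text
{'clock': 0.0, 'qpos': array([ 1.33164066e+00,  3.53659965e-01,  1.63417689e+00,  2.78319781e-05,
        1.15521191e+00, -2.39105780e-03]), 'qvel': array([-0.00074722,  0.00141857,  0.00137462,  0.00051893,  0.00043538,
       -0.00013586]), 'joint_efforts': array([-2.58442751e-04, -6.05223227e+01, -3.42082858e+01, -1.28318602e-04,
        9.28901281e-03,  6.44856755e-06]), 'eef_pos': array([146.46530534, 607.07499051, 230.53601771]), 'tcp_rot': array([-3.14013660e+00, -2.89281344e-05,  2.90481677e+00]), 'contact_force': array([-0.76403641,  0.84704274,  0.49045163]), 'wrist_torque': array([ 0.019434  ,  0.04005039, -0.07647901]), 'opening': 0.9983686123214919}
top [[393.54200144   0.         278.68237257]
 [  0.         393.54200144 212.03445141]
 [  0.           0.           1.        ]] [-0.06617388  0.          0.          0.          0.        ] [[ 0.00386856 -0.99965186 -0.02609965]
 [-0.99898207 -0.00269033 -0.04502867]
 [ 0.04494277  0.02624728 -0.9986447 ]] [-58.9742554  532.24964203 988.80758034]
side [[415.89254641   0.         282.69428787]
 [  0.         415.89254641 212.1800238 ]
 [  0.           0.           1.        ]] [0.0001161 0.        0.        0.        0.       ] [[ 0.29607144 -0.95516484  0.00135261]
 [-0.55442715 -0.17300798 -0.81405084]
 [ 0.77778675  0.24026728 -0.58079205]] [-229.31891263  340.26517722  577.90988544]
```

View pics/top0.png

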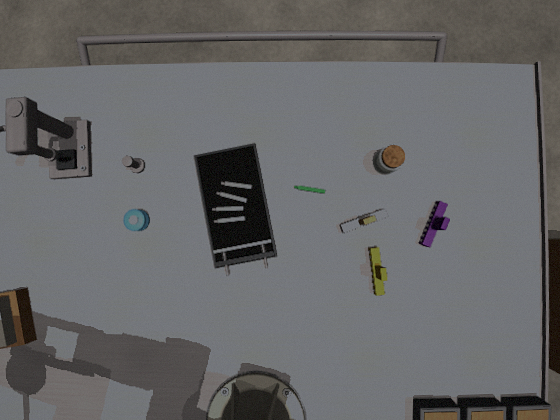

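View pics/side0.png

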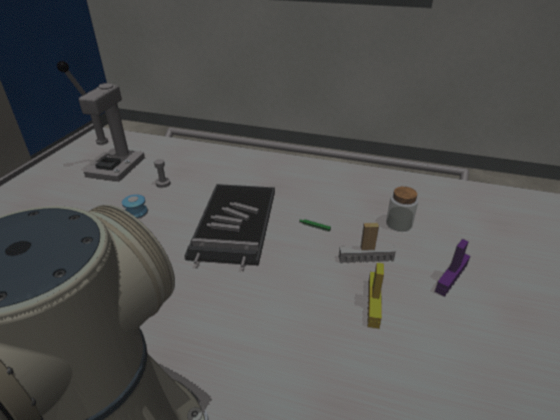

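The rake meant is at top (364,220) / side (368,250): aluminium head and wooden handle. Purple (434,224) and yellow (377,271) are the look-alikes. The green drift at (310,189) is to be left alone. The tray is at about (235,205) with four grey drifts. I'll enlarge both areas to confirm.

```bash
cat > h.py <<'E'
import cv2,numpy as np
def ray(f,px,z):
    n=cv2.undistortPoints(np.array(px,float).reshape(-1,1,2),f["intrinsics"],f["distortion"]).reshape(-1,2)
    d=np.c_[n,np.ones(len(n))]@f["R"]; c=-f["R"].T@f["t"]
    z=np.broadcast_to(z,len(d))
    return c+d*((z-c[2])/d[:,2])[:,None]
def proj(f,X):
    return cv2.projectPoints(np.array(X,float).reshape(-1,3),cv2.Rodrigues(np.array(f["R"]))[0],f["t"],f["intrinsics"],f["distortion"])[0].reshape(-1,2)
def load(n): return dict(np.load(f"pics/{n}.npz"))
def crop(f,x0,y0,x1,y1,s):
    return cv2.resize(f["pixels"][y0:y1,x0:x1,::-1],None,fx=s,fy=s,interpolation=cv2.INTER_CUBIC)
E
python3 - <<'E'
from h import *
f=load("top0")
a=crop(f,185,135,285,280,4)   # 400x580
b=crop(f,325,170,425,315,4)
im=np.clip(np.hstack([a,b]).astype(float)*1.6,0,255).astype(np.uint8); cv2.imwrite("pics/crop0.png",im)
g=f["pixels"].astype(int); 
hsv=cv2.cvtColor(f["pixels"],cv2.COLOR_RGB2HSV)
# drifts
roi=np.zeros(g.shape[:2],np.uint8); roi[175:228,205:260]=1
m=((g.min(2)>90)&(roi>0)).astype(np.uint8)
n,l,s,c=cv2.connectedComponentsWithStats(m)
for i in range(1,n):
    if s[i,4]>10:
        p=np.argwhere(l==i)[:,::-1]; w=ray(f,p,15)[:,:2]; print("drift",s[i],cv2.minAreaRect(w.astype(np.float32)))
# tray dark
m=((g.max(2)<60)).astype(np.uint8)
n,l,s,c=cv2.connectedComponentsWithStats(m)
for i in range(1,n):
    if s[i,4]>100:print("dark",s[i],c[i])
i=l[165,230]; p=np.argwhere(l==i)[:,::-1];r=cv2.minAreaRect(p.astype(np.float32));print(r,cv2.boxPoints(r))
print(ray(f,cv2.boxPoints(r),10))
# wood
m=((hsv[...,0]>8)&(hsv[...,0]<28)&(hsv[...,1]>60)).astype(np.uint8)
m[:,:330]=0;m[:200]=0;m[245:]=0
p=np.argwhere(m)[:,::-1];print("wood",p.min(0),p.max(0),len(p))
E
```

```text
drift [221 182  30   7  98] ((601.625244140625, 52.88282012939453), (75.46369171142578, 8.79640007019043), 82.39543914794922)
drift [217 193  29  10  97] ((572.0313110351562, 63.57221984863281), (75.39341735839844, 10.013824462890625), 75.21018981933594)
drift [212 207  31   4 100] ((540.9143676757812, 74.30844116210938), (7.6522650718688965, 76.79379272460938), 0.12295443564653397)
drift [214 217  31   6  94] ((512.5215454101562, 68.87924194335938), (8.981921195983887, 76.99144744873047), 6.501396656036377)
drift [205 220   2   8  11] ((502.54534912109375, 128.98403930664062), (17.842147827148438, 2.5720105171203613), 0.6665489077568054)
dark [ 83  38 357  27 597] [254.88107203  41.65326633]
dark [ 413   62  138  358 2796] [502.9195279  333.42274678]
dark [  10   98   64   61 1402] [ 42.45149786 130.33951498]
dark [ 63 121  29  58 206] [ 87.19417476 151.56796117]
dark [ 194  144   83  124 6288] [234.83953562 203.38947201]
dark [ 51 149  26  21 432] [ 65.5787037  158.66898148]
dark [373 150  19  24 150] [378.86666667 164.49333333]
dark [419 201  26  46 303] [432.41254125 222.99009901]
dark [ 548  236   12  138 1473] [554.02511881 303.83163612]
dark [ 14 288  23  56 689] [ 25.61103048 315.19738752]
dark [  0 296  17  50 525] [  7.15238095 320.4       ]
dark [217 371  82  28 260] [260.31923077 378.05      ]
dark [ 221  383   69   37 1756] [254.4476082  405.11617312]
((235.10409545898438, 205.47390747070312), (114.95244598388672, 63.1505126953125), 78.94358825683594) [[193.09239 155.11987]
 [255.07074 143.00916]
 [277.11578 255.82794]
 [215.13745 267.93866]]
[[679.31787128 164.92059424  10.        ]
 [710.21524036   4.30152344  10.        ]
 [421.40706445 -53.65421032  10.        ]
 [389.55664463 104.12409159  10.        ]]
wood [359 206] [559 244] 120
```

View pics/crop0.png

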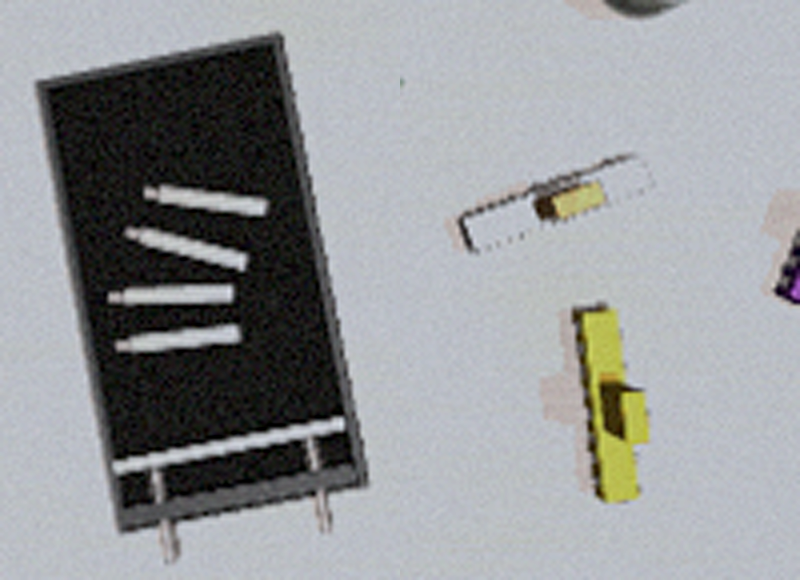

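Crop confirms: the rake with bright aluminium head runs from (341,226) to (387,211) in top pixels, with a wooden handle top near (369,220). The tray's bar runs (214,252)–(271,240). The drifts' noses point left (+y).

Run:
```python
from h import *
f=load("top0");s=load("side0")
px=lambda c,o:[(o[0]+x/4-.4,o[1]+y/4-.4) for x,y in c]
rim=px([(38,82),(282,35),(366,482),(122,530)],(185,135))
w=ray(f,rim,15);print("rim",w.round(1))
print(np.linalg.norm(w-np.roll(w,1,0),axis=1))
dx=(w[0]+w[1]-w[2]-w[3])[:2];dy=(w[0]+w[3]-w[1]-w[2])[:2];print("yaw",np.arctan2(dx[1],dx[0]),np.arctan2(-dy[0],dy[1]))
b=px([(115,462),(344,416)],(185,135));wb=ray(f,b,21);print("bar face",wb.round(1),np.arctan2(-(wb[0]-wb[1])[0],(wb[0]-wb[1])[1]))
hd=px([(462,214),(475,252),(652,187),(632,153)],(225,170))
w=ray(f,hd,30);print("head",w.round(1),w.mean(0));d=w[0]+w[1]-w[2]-w[3];print("yaw",np.arctan2(-d[0],d[1]),np.linalg.norm(w-np.roll(w,1,0),axis=1))
h=px([(579,201)],(225,170));print("handle",ray(f,h,95))
# side: handle blob
hsv=cv2.cvtColor(s["pixels"],cv2.COLOR_RGB2HSV)
m=((hsv[...,0]>5)&(hsv[...,0]<22)&(hsv[...,1]>70)).astype(np.uint8);m[:215]=0;m[255:]=0;m[:,:350]=0;m[:,385:]=0
p=np.argwhere(m)[:,::-1];print("side wood",len(p),p.min(0),p.max(0),p.mean(0))
X=ray(f,h,95)[0];print("proj handle centre in side (z62)",proj(s,[X*[1,1,0]+[0,0,62],X*[1,1,0]+[0,0,95]]))
```

```text
rim [[678.4 161.1  15. ]
 [708.2   3.8  15. ]
 [423.6 -51.2  15. ]
 [392.2 103.3  15. ]]
[292.00004798 160.07462413 289.92985527 157.68825449]
yaw 0.19501833021895035 0.1938430482134368
bar face [[435.4 107.   21. ]
 [465.2 -37.4  21. ]] 0.2030302705304608
head [[ 504.5 -210.5   30. ]
 [ 480.9 -218.5   30. ]
 [ 521.6 -328.7   30. ]
 [ 542.7 -316.4   30. ]] [ 512.43180628 -268.50994511   30.        ]
yaw 0.3497772312661386 [112.64638287  24.87554154 117.50955008  24.45555351]
handle [[ 511.08515709 -269.93269443   95.        ]]
side wood 318 [362 223] [377 248] [369.0754717  236.18867925]
proj handle centre in side (z62) [[368.25139568 237.44825771]
 [370.19010041 224.95323121]]
```

>>> play_rows(
  moves=[
    [[0,0,0],[0,0,0.14],100],
    [[0,0,0],[0,0,0.14],100],
    [[0,0,0],[0,0,0.14],100],
    [[0,0,0],[0,0,0.14],100],
    [[0,0,0],[0,0,0.14],100],
    [[0,0,0],[0,0,0.14],100],
    [[0,0,0],[0,0,0.14],100],
    [[-0.02,0.001,0],[0,0,0.009],100],
    [[-0.045,0.0023,0],[0,0,0],100],
    [[-0.045,0.0023,0],[0,0,0],100],
    [[-0.045,0.0023,0],[0,0,0],100],
    [[-0.045,0.0023,0],[0,0,0],100],
    [[-0.045,0.0023,0],[0,0,0],100],
    [[-0.045,0.0023,0],[0,0,0],100],
    [[-0.045,0.0023,0],[0,0,0],100],
    [[-0.045,0.0023,0],[0,0,0],100],
    [[-0.045,0.0023,0],[0,0,0],100],
    [[-0.045,0.0023,0],[0,0,0],100],
    [[-0.045,0.0023,0],[0,0,0],100],
    [[-0.045,0.0023,0],[0,0,0],100],
  ],
  squeeze=40,
)

```text
clock: 2.1
eef_pos: [363.3, 88.5, 231.4]
tcp_rot: [3.141, -0.0, 1.916]
contact_force: [0.5, 0.6, -0.2]
opening: 1.0
```

```bash
cat >> h.py <<'E'
def togo(s,target,yaw=None):
    from scipy.spatial.transform import Rotation as Ro
    R=Ro.from_euler("xyz",s["tcp_rot"]).as_matrix()
    print("clock",s["clock"],"tcp",s["eef_pos"].round(1),"rot",s["tcp_rot"].round(3),"F",s["contact_force"].round(1),"open",round(s["opening"],3))
    print("tool shift mm",(R.T@(np.array(target)-s["eef_pos"])).round(1),"dyaw tool",None if yaw is None else round(s["tcp_rot"][2]-yaw,3))
E
python3 - <<'E'
from rig import *
from h import *
togo(sense(),[511.5,-269.5,140],1.916)
E
```

```text
clock 2.1 tcp [363.3  88.5 231.4] rot [ 3.141 -0.     1.916] F [ 0.5  0.6 -0.2] open 1.0
tool shift mm [-387.1   18.3   91.4] dyaw tool -0.0
```

>>> play_rows(
  moves=[
    [[-0.047,0.0023,0.005],[0,0,0],100],
    [[-0.047,0.0023,0.01],[0,0,0],100],
    [[-0.047,0.0023,0.01],[0,0,0],100],
    [[-0.047,0.0023,0.01],[0,0,0],100],
    [[-0.047,0.0023,0.01],[0,0,0],100],
    [[-0.047,0.0023,0.015],[0,0,0],100],
    [[-0.047,0.0023,0.015],[0,0,0],100],
    [[-0.047,0.0023,0.01],[0,0,0],100],
    [[-0.0115,0,0.005],[0,0,0],100],
    [[0,0,0],[0,0,0],100],
    [[0,0,0],[0,0,0],100],
  ],
)

```text
clock: 3.2
eef_pos: [510.6, -267.2, 140.9]
tcp_rot: [-3.141, -0.002, 1.915]
contact_force: [-0.4, 0.5, 0.5]
opening: 1.0
```

Run:
```python
from rig import *
from h import *
togo(sense(),[511.5,-269.5,37],1.916)
```

```text
clock 3.2 tcp [ 510.6 -267.2  140.9] rot [-3.141e+00 -2.000e-03  1.915e+00] F [-0.4  0.5  0.5] open 1.0
tool shift mm [ -2.6   0.2 103.9] dyaw tool -0.001
```

>>> play_rows(
  moves=[
    [[-0.002,0,0.03],[0,0,0],100],
    [[0,0,0.03],[0,0,0],100],
    [[0,0,0.025],[0,0,0],100],
    [[0,0,0.018],[0,0,0],100],
    [[0,0,0],[0,0,0],60],
    [[0,0,0],[0,0,0],40],
    [[0,0,0],[0,0,0],30],
    [[0,0,0],[0,0,0],22],
    [[0,0,0],[0,0,0],10],
    [[0,0,0],[0,0,0],0],
    [[0,0,0],[0,0,0],0],
    [[0,0,0],[0,0,0],0],
    [[0,0,0],[0,0,0],0],
    [[0,0,0],[0,0,0],0],
    [[0,0,0],[0,0,0],0],
  ],
  squeeze=60,
)

```text
clock: 4.7
eef_pos: [512.7, -270.3, 39.4]
tcp_rot: [3.141, 0.001, 1.916]
contact_force: [-1.4, 1.8, 8.4]
opening: 0.158
```

Run:
```python
from rig import *
from h import *
togo(sense(),[511.5,-269.5,37],1.916)
f=grab_frame("side");np.savez("pics/side1.npz",**f);cv2.imwrite("pics/side1.png",crop(f,270,130,470,280,4))
```

```text
clock 4.7 tcp [ 512.7 -270.3   39.4] rot [3.141e+00 1.000e-03 1.916e+00] F [-1.4  1.8  8.4] open 0.158
tool shift mm [ 1.1 -0.9  2.4] dyaw tool -0.0
```

View pics/side1.png

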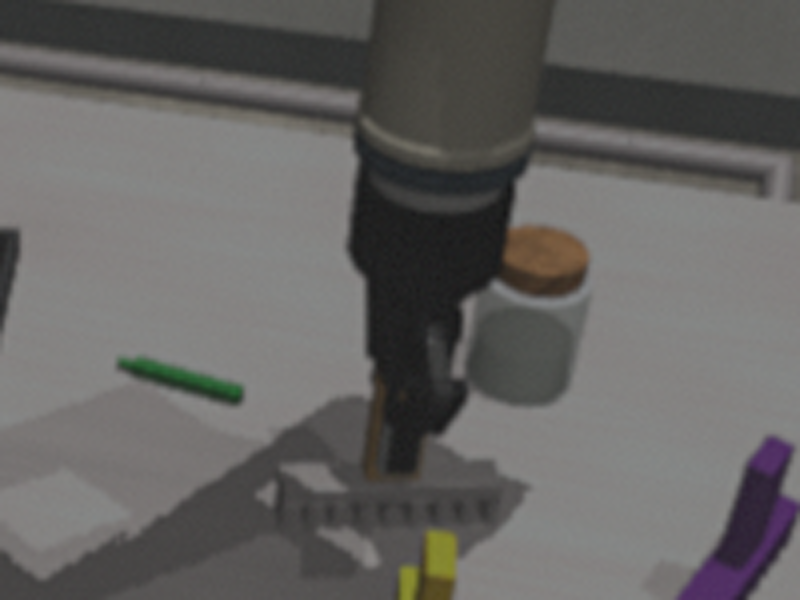

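>>> play_rows(
  moves=[
    [[0,0,-0.005],[0,0,0],0],
    [[0,0,-0.02],[0,0,0],0],
    [[0,0,-0.025],[0,0,0],0],
    [[0,0,-0.02],[0,0,0],0],
    [[0,0,0],[0,0,0.048],0],
    [[0,0,0],[0,0,0.05],0],
    [[0,0,0],[0,0,0.05],0],
    [[0.015,0.01,0],[0,0,0],0],
    [[0.032,0.021,0],[0,0,0],0],
    [[0.032,0.021,0],[0,0,0],0],
    [[0.032,0.021,0],[0,0,0],0],
    [[0.032,0.021,0],[0,0,0],0],
    [[0.032,0.021,0],[0,0,0],0],
    [[0.032,0.021,0],[0,0,0],0],
    [[0.032,0.021,0],[0,0,0],0],
    [[0.032,0.021,0],[0,0,0],0],
    [[0.032,0.021,0],[0,0,0],0],
    [[0.013,0.009,0],[0,0,0],0],
    [[0,0,0],[0,0,0],0],
    [[0,0,0],[0,0,0],0],
  ],
)

```text
clock: 6.75
eef_pos: [653.6, 80.1, 108.0]
tcp_rot: [-3.14, 0.0, 1.768]
contact_force: [0.7, -0.8, -3.3]
opening: 0.161
```

Run:
```python
from rig import *
from h import *
togo(sense(),[654.6,80.1,46.4],1.768)
f=grab_frame("top");np.savez("pics/top2.npz",**f)
g=grab_frame("side");np.savez("pics/side2.npz",**g)
im=np.hstack([crop(f,185,130,285,280,4),crop(g,180,150,280,300,4)]);cv2.imwrite("pics/c2.png",np.clip(im*1.5,0,255))
```

```text
clock 6.75 tcp [653.6  80.1 108. ] rot [-3.14   0.     1.768] F [ 0.7 -0.8 -3.3] open 0.161
tool shift mm [-0.2  1.  61.6] dyaw tool 0.0[ WARN:0@5.585] global loadsave.cpp:1063 imwrite_ Unsupported depth image for selected encoder is fallbacked to CV_8U.
```

View pics/c2.png

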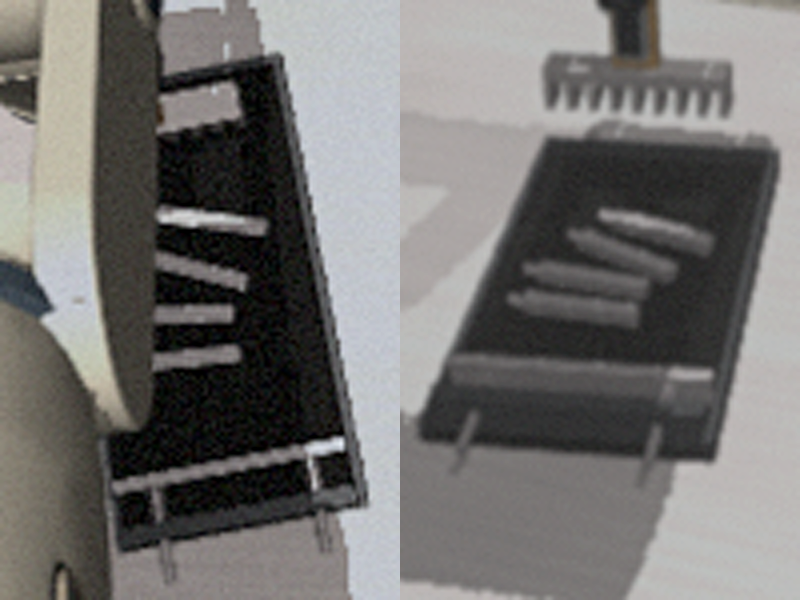

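The rake hangs level behind the drifts, parallel to the tray (side crop (635,85), tines above the far wall line). Lowering.

>>> play_rows(
  moves=[
    [[0,0,0.015],[0,0,0],0],
    [[0,0,0.02],[0,0,0],0],
    [[0,0,0.015],[0,0,0],0],
    [[0,0,0.007],[0,0,0],0],
    [[0,0,0.003],[0,0,0],0],
    [[0,0,0],[0,0,0],0],
    [[0,0,0],[0,0,0],0],
  ],
)

```text
clock: 7.55
eef_pos: [654.8, 80.6, 48.9]
tcp_rot: [3.141, 0.0, 1.768]
contact_force: [1.3, -0.2, -2.3]
opening: 0.153
```

>>> play_rows(
  moves=[
    [[0,0,0.002],[0,0,0],0],
    [[0,-0.004,0],[0,0,0],0],
    [[0,-0.006,0],[0,0,0],0],
    [[0,-0.006,0],[0,0,0],0],
    [[0,-0.006,0],[0,0,0],0],
    [[0,-0.006,0],[0,0,0],0],
    [[0,-0.006,0],[0,0,0],0],
    [[0,-0.006,0],[0,0,0],0],
    [[0,-0.006,0],[0,0,0],0],
    [[0,-0.006,0],[0,0,0],0],
    [[0,-0.006,0],[0,0,0],0],
    [[0,-0.006,0],[0,0,0],0],
    [[0,-0.006,0],[0,0,0],0],
    [[0,-0.006,0],[0,0,0],0],
    [[0,-0.006,0],[0,0,0],0],
    [[0,-0.006,0],[0,0,0],0],
    [[0,-0.006,0],[0,0,0],0],
    [[0,0,0],[0,0,0],0],
  ],
)

```text
clock: 9.35
eef_pos: [560.9, 62.0, 46.2]
tcp_rot: [-3.14, -0.0, 1.768]
contact_force: [-0.6, 0.4, -2.5]
opening: 0.157
```

Run:
```python
from rig import *
from h import *
togo(sense(),[562.4-63*.981,56.6-63*.196,47],1.768)
g=grab_frame("side");np.savez("pics/side3.npz",**g)
cv2.imwrite("pics/c3.png",np.clip(crop(g,170,140,290,290,4)*1.5,0,255).astype(np.uint8))
```

```text
clock 9.35 tcp [560.9  62.   46.2] rot [-3.14  -0.     1.768] F [-0.6  0.4 -2.5] open 0.157
tool shift mm [ -5.6 -62.6  -0.7] dyaw tool -0.0
```

View pics/c3.png

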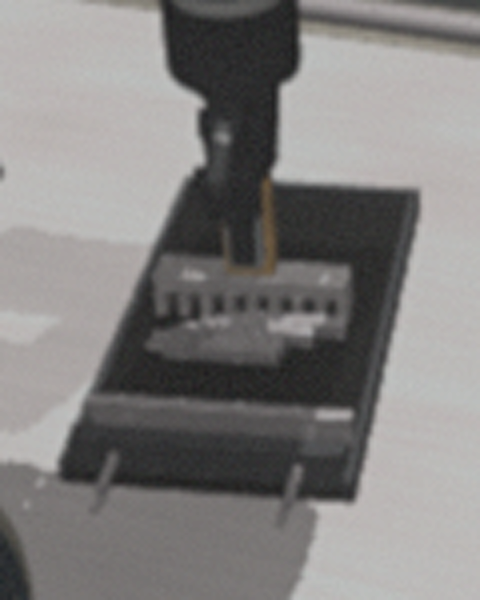

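Rake at (250,285) with the drifts gathered into a slightly fanned rank at (230,335) in front of the bar (215,420). Continuing.

>>> play_rows(
  moves=[
    [[0,-0.004,0],[0,0,0],0],
    [[0,-0.004,0],[0,0,0],0],
    [[0,-0.004,0],[0,0,0],0],
    [[0,-0.004,0],[0,0,0],0],
    [[0,-0.004,0],[0,0,0],0],
    [[0,-0.004,0],[0,0,0],0],
    [[0,-0.004,0],[0,0,0],0],
    [[0,-0.004,0],[0,0,0],0],
    [[0,-0.004,0],[0,0,0],0],
    [[0,-0.004,0],[0,0,0],0],
    [[0,-0.004,0],[0,0,0],0],
    [[0,-0.004,0],[0,0,0],0],
    [[0,0,0],[0,0,0],0],
  ],
)

```text
clock: 10.7
eef_pos: [514.0, 52.6, 46.2]
tcp_rot: [-3.14, -0.0, 1.768]
contact_force: [0.1, -0.1, -3.0]
opening: 0.155
```

>>> play_rows(
  moves=[
    [[0,-0.003,0],[0,0,0],0],
    [[0,-0.003,0],[0,0,0],0],
    [[0,0,0],[0,0,0],0],
  ],
)

```text
clock: 11.0
eef_pos: [508.5, 51.5, 46.2]
tcp_rot: [-3.141, -0.0, 1.768]
contact_force: [-0.1, 0.2, -2.7]
opening: 0.153
```

>>> play_rows(
  moves=[
    [[0,-0.002,0],[0,0,0],0],
    [[0,-0.002,0],[0,0,0],0],
    [[0,0,0],[0,0,0],0],
  ],
)

```text
clock: 11.3
eef_pos: [504.8, 50.8, 46.2]
tcp_rot: [-3.141, -0.0, 1.768]
contact_force: [0.8, -0.6, -1.8]
opening: 0.162
```

>>> play_rows(
  moves=[
    [[0,-0.002,0],[0,0,0],0],
    [[0,-0.002,0],[0,0,0],0],
    [[0,0,0],[0,0,0],0],
  ],
)

```text
clock: 11.6
eef_pos: [500.9, 50.0, 46.3]
tcp_rot: [-3.141, -0.0, 1.768]
contact_force: [-0.2, 0.1, -2.3]
opening: 0.155
```

>>> play_rows(
  moves=[
    [[0,-0.002,0],[0,0,0],0],
    [[0,0,0],[0,0,0],0],
  ],
)

```text
clock: 11.8
eef_pos: [500.1, 49.7, 46.5]
tcp_rot: [3.14, 0.0, 1.768]
contact_force: [3.3, 0.6, -4.0]
opening: 0.156
```

Run:
```python
from rig import *
from h import *
togo(sense(),[562.4-63*.981,56.6-63*.196,47],1.768)
g=grab_frame("side");np.savez("pics/side4.npz",**g)
cv2.imwrite("pics/c4.png",np.clip(crop(g,180,190,290,280,6)*1.6,0,255).astype(np.uint8))
```

```text
clock 11.8 tcp [500.1  49.7  46.5] rot [3.14  0.    1.768] F [ 3.3  0.6 -4. ] open 0.156
tool shift mm [-5.5 -0.6 -0.5] dyaw tool -0.0
```

View pics/c4.png

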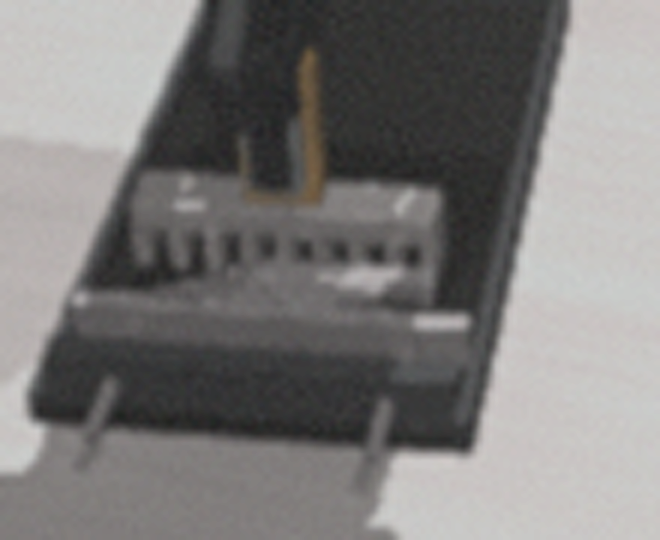

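Contact: 3.3 N, the rank (250,280) lies between tines and bar (270,315). Squeezing in small steps.

>>> play_rows(
  moves=[
    [[0,-0.0015,0],[0,0,0],0],
    [[0,-0.0015,0],[0,0,0],0],
    [[0,0,0],[0,0,0],0],
  ],
)

```text
clock: 12.15
eef_pos: [497.1, 49.1, 46.5]
tcp_rot: [3.14, 0.0, 1.768]
contact_force: [5.0, 0.7, -3.9]
opening: 0.16
```

>>> play_rows(
  moves=[
    [[0,-0.0015,0],[0,0,0],0],
    [[0,-0.0015,0],[0,0,0],0],
    [[0,0,0],[0,0,0],0],
  ],
)

```text
clock: 12.45
eef_pos: [494.8, 48.6, 46.7]
tcp_rot: [3.139, 0.0, 1.768]
contact_force: [6.7, 1.8, -4.0]
opening: 0.159
```

>>> play_rows(
  moves=[
    [[0,-0.0015,0],[0,0,0],0],
    [[0,-0.0012,0],[0,0,0],0],
    [[0,0,0],[0,0,0],0],
    [[0,0,0],[0,0,0],0],
  ],
)

```text
clock: 12.85
eef_pos: [492.7, 48.2, 46.8]
tcp_rot: [3.138, 0.0, 1.768]
contact_force: [7.1, 2.4, -3.4]
opening: 0.154
```

Run:
```python
from rig import *
from h import *
togo(sense(),[562.4-63*.981,56.6-63*.196,47],1.768)
fr=[]
for _ in range(10):
    g=grab_frame("side"); fr.append(sense()["contact_force"]); 
print(np.mean(fr,0),np.std(fr,0))
np.savez("pics/side5.npz",**g)
cv2.imwrite("pics/c5.png",np.clip(crop(g,180,195,280,275,8)*1.8,0,255).astype(np.uint8)[:600])
```

```text
clock 12.85 tcp [492.7  48.2  46.8] rot [3.138 0.    1.768] F [ 7.1  2.4 -3.4] open 0.154
tool shift mm [-5.4  6.9 -0.1] dyaw tool -0.0
[ 7.26510567  1.52720177 -3.66777257] [0.3118144  0.43535639 0.5507896 ]
```

View pics/c5.png

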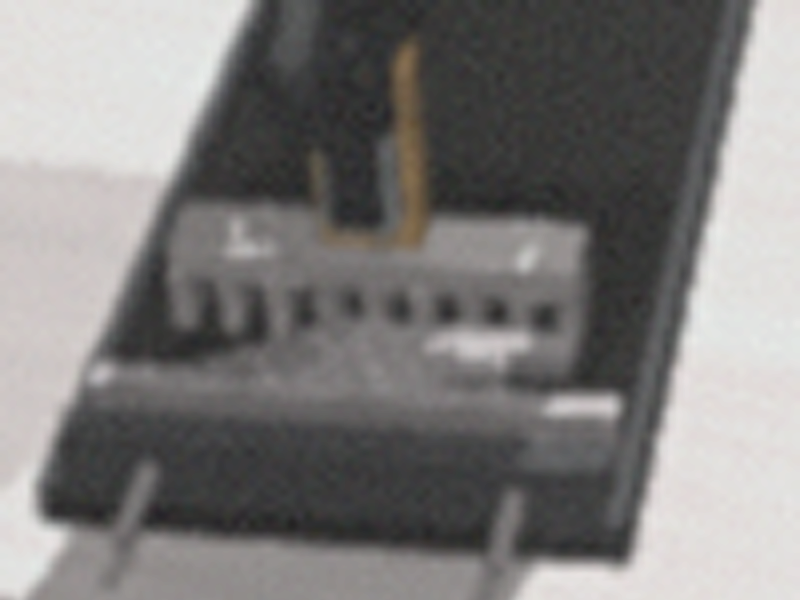

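>>> play_rows(
  moves=[
    [[0,-0.0012,0],[0,0,0],0],
    [[0,0,0],[0,0,0],0],
    [[0,0,0],[0,0,0],0],
    [[0,0,0],[0,0,0],0],
    [[0,0,0],[0,0,0],0],
    [[0,0,0],[0,0,0],0],
    [[0,0,0],[0,0,0],0],
  ],
)

```text
clock: 14.05
eef_pos: [491.9, 48.0, 46.9]
tcp_rot: [3.137, 0.0, 1.768]
contact_force: [8.5, 1.6, -3.8]
opening: 0.157
```

>>> play_rows(
  moves=[
    [[0,0,0],[0,0,0],0],
    [[0,0,0],[0,0,0],0],
    [[0,0,0],[0,0,0],0],
  ],
)

```text
clock: 14.35
eef_pos: [491.8, 48.0, 46.9]
tcp_rot: [3.137, 0.0, 1.768]
contact_force: [8.5, 1.8, -3.2]
opening: 0.157
```

>>> play_rows(
  moves=[
    [[0,0.001,0],[0,0,0],0],
    [[0,0.001,0],[0,0,0],0],
    [[0,0.001,0],[0,0,0],0],
    [[0,0.001,0],[0,0,0],0],
    [[0,0.001,0],[0,0,0],0],
    [[0,0.001,0],[0,0,0],0],
    [[0,0.001,0],[0,0,0],0],
    [[0,0.001,0],[0,0,0],0],
    [[0,0.001,0],[0,0,0],0],
    [[0,0.001,0],[0,0,0],0],
    [[0,0.001,0],[0,0,0],0],
    [[0,0.001,0],[0,0,0],0],
    [[0,0.001,0],[0,0,0],0],
    [[0,0.003,0],[0,0,0],0],
    [[0,0.005,0],[0,0,0],0],
    [[0,0.01,0],[0,0,0],0],
    [[0,0.015,0],[0,0,0],0],
    [[0,0.015,-0.02],[0,0,0],0],
    [[0,0.015,-0.03],[0,0,0],0],
    [[0,0.02,-0.015],[0,0,0],0],
  ],
)

```text
clock: 16.35
eef_pos: [585.4, 66.8, 113.3]
tcp_rot: [3.14, 0.0, 1.768]
contact_force: [1.0, 0.5, -3.2]
opening: 0.16
```

Run:
```python
from rig import *
from h import *
togo(sense(),[512.7,-270.3,110],1.916)
f=grab_frame("top");np.savez("pics/top6.npz",**f)
g=grab_frame("side");np.savez("pics/side6.npz",**g)
a=crop(f,200,205,280,275,5);b=crop(g,185,195,265,275,5)
im=np.zeros((400,800,3),np.uint8);im[:350,:400]=a;im[:400,400:]=b
cv2.imwrite("pics/c6.png",np.clip(im*1.7,0,255).astype(np.uint8))
```

```text
clock 16.35 tcp [585.4  66.8 113.3] rot [3.14  0.    1.768] F [ 1.   0.5 -3.2] open 0.16
tool shift mm [-316.3 -137.3    3.1] dyaw tool -0.148
```

View pics/c6.png

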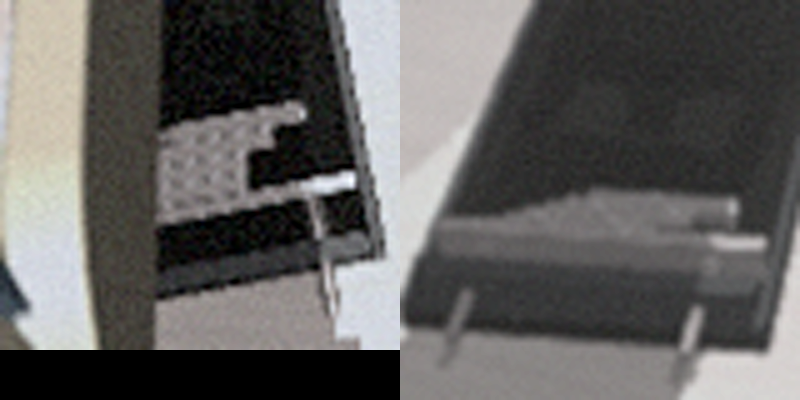

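Rank at crop (230,165) is solid and parallel to the bar, staggered endwise. Carrying the rake home; I'll check the arm-hidden end from there.

>>> play_rows(
  moves=[
    [[-0.015,-0.007,0],[0,0,0],0],
    [[-0.032,-0.014,0],[0,0,0],0],
    [[-0.032,-0.014,0],[0,0,0],0],
    [[-0.032,-0.014,0],[0,0,0],0],
    [[-0.032,-0.014,0],[0,0,0],0],
    [[-0.032,-0.014,0],[0,0,0],0],
    [[-0.032,-0.014,0],[0,0,0],0],
    [[-0.032,-0.014,0],[0,0,0],0],
    [[-0.032,-0.014,0],[0,0,0],0],
    [[-0.032,-0.013,0],[0,0,0],0],
    [[-0.013,-0.005,0],[0,0,0],0],
    [[0,0,0],[0,0,-0.05],0],
    [[0,0,0],[0,0,-0.05],0],
    [[0,0,0],[0,0,-0.048],0],
    [[0,0,0.02],[0,0,0],0],
    [[0,0,0.02],[0,0,0],0],
    [[0,0,0],[0,0,0],0],
    [[0,0,0],[0,0,0],0],
  ],
)

```text
clock: 18.25
eef_pos: [510.3, -269.7, 70.7]
tcp_rot: [-3.14, -0.002, 1.916]
contact_force: [-0.6, 0.4, -1.7]
opening: 0.154
```

Run:
```python
from rig import *
from h import *
togo(sense(),[512.7,-270.3,39.4],1.916)
f=grab_frame("top");np.savez("pics/top7.npz",**f)
g=grab_frame("side");np.savez("pics/side7.npz",**g)
a=crop(f,200,205,280,275,5);b=crop(g,270,140,450,320,2.2)
im=np.zeros((400,800,3),np.uint8);im[:350,:400]=a;im[:b.shape[0],400:400+b.shape[1]]=b
cv2.imwrite("pics/c7.png",np.clip(im*1.5,0,255).astype(np.uint8))
```

```text
clock 18.25 tcp [ 510.3 -269.7   70.7] rot [-3.140e+00 -2.000e-03  1.916e+00] F [-0.6  0.4 -1.7] open 0.154
tool shift mm [-1.4  2.2 31.3] dyaw tool -0.0
```

View pics/c7.png

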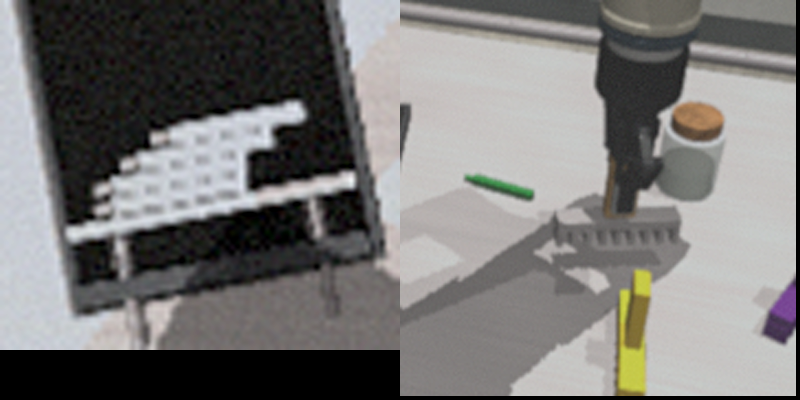

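All four drifts lie parallel, touching one another and the bar (noses at left, (100–160, 135–210)). The rake hangs above its old place. Lowering.

>>> play_rows(
  moves=[
    [[-0.001,0.002,0.012],[0,0,0],0],
    [[0,0,0.01],[0,0,0],0],
    [[0,0,0.004],[0,0,0],0],
    [[0,0,0.002],[0,0,0],0],
    [[0,0,0],[0,0,0],0],
  ],
)

```text
clock: 18.85
eef_pos: [513.2, -270.3, 42.8]
tcp_rot: [-3.141, -0.001, 1.916]
contact_force: [0.7, -0.6, -2.1]
opening: 0.156
```

>>> play_rows(
  moves=[
    [[0,0,0.001],[0,0,0],0],
    [[0,0,0.001],[0,0,0],0],
    [[0,0,0],[0,0,0],0],
  ],
)

```text
clock: 19.15
eef_pos: [513.5, -270.5, 41.4]
tcp_rot: [3.141, 0.0, 1.916]
contact_force: [-0.1, 0.4, -2.9]
opening: 0.155
```

>>> play_rows(
  moves=[
    [[0,0,0.001],[0,0,0],0],
    [[0,0,0],[0,0,0],0],
  ],
)

```text
clock: 19.35
eef_pos: [513.5, -270.5, 40.3]
tcp_rot: [3.142, 0.0, 1.916]
contact_force: [0.3, 1.1, -2.4]
opening: 0.16
```

>>> play_rows(
  moves=[
    [[0,0,0.001],[0,0,0],0],
    [[0,0,0],[0,0,0],0],
  ],
)

```text
clock: 19.55
eef_pos: [513.6, -270.5, 39.4]
tcp_rot: [3.141, 0.0, 1.916]
contact_force: [0.2, 0.0, 0.2]
opening: 0.157
```

>>> play_rows(
  moves=[
    [[0,0,0.0005],[0,0,0],0],
    [[0,0,0],[0,0,16],0],
  ],
)

```text
out of range; nothing moved
```

>>> play_rows(
  moves=[
    [[0,0,0.0005],[0,0,0],0],
    [[0,0,0],[0,0,0],18],
    [[0,0,0],[0,0,0],25],
    [[0,0,0],[0,0,0],40],
    [[0,0,0],[0,0,0],60],
    [[0,0,0],[0,0,0],80],
    [[0,0,0],[0,0,0],80],
    [[0,0,0],[0,0,0],80],
    [[0,0,-0.01],[0,0,0],80],
    [[0,0,-0.03],[0,0,0],80],
    [[0,0,-0.045],[0,0,0],80],
    [[0,0,-0.045],[0,0,0],80],
    [[0.02,-0.02,-0.04],[0,0,0],80],
    [[0.04,-0.02,0],[0,0,0],80],
    [[0.04,-0.02,0],[0,0,0],80],
    [[0.04,-0.02,0],[0,0,0],80],
    [[0.04,-0.02,0],[0,0,0],80],
    [[0.03,0,0],[0,0,0],80],
    [[0,0,0],[0,0,0],80],
  ],
)

```text
clock: 21.45
eef_pos: [346.2, -104.4, 209.2]
tcp_rot: [3.141, -0.001, 1.917]
contact_force: [-0.4, -0.5, 1.2]
opening: 0.808
```

Run:
```python
from rig import *
from h import *
f=grab_frame("top");np.savez("pics/top8.npz",**f)
g=grab_frame("side");np.savez("pics/side8.npz",**g)
print(sense()["clock"],sense()["eef_pos"],sense()["contact_force"])
a=crop(f,100,130,460,310,2.2);b=crop(g,100,150,480,340,2)[:,:792]
im=np.zeros((396+204,800,3),np.uint8);im[:396,:792]=a;
cv2.imwrite("pics/c8.png",np.clip(np.vstack([a[:300],cv2.resize(b,(792,300))])*1.4,0,255).astype(np.uint8))
```

```text
21.55 [ 348.78402759 -106.56526817  209.66127078] [0.52469089 0.2635909  0.60152219]
```

View pics/c8.png

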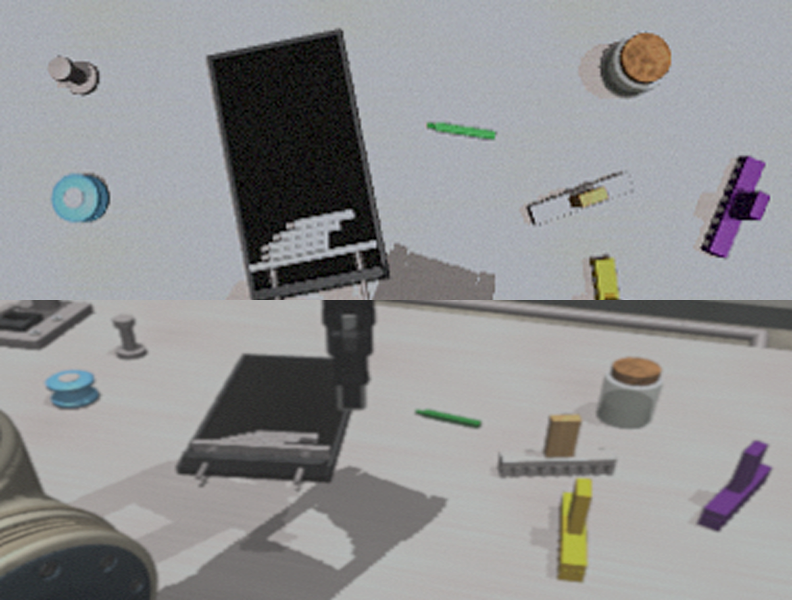

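The rake stands upright in its old place (top crop (580,197)), the rank is tight against the bar (310,238), and the bystanders have not moved. The robot is clear of everything, so I'm handing in.

```bash
python3 -c "
from rig import *
print(sign_off())"
```

```text
the job is handed in; nothing more can be done
None
```

The job is done and handed in, at about 21.6 s of robot time against the 58 s limit. I took the aluminium rake by its wooden handle and combed all four drifts against the stop bar. The squeeze ended at about 8.6 N, held for about a second with the bar giving about 8 mm. The highest reading between moves was about 8.7 N. I then backed off slowly, stood the rake upright within about 2 mm of where I found it, let go and moved clear.

The last pictures show the four drifts parallel to the bar, side by side with no visible gaps, though staggered endwise. The yo-yo, jar, pad seater, green drift and coloured rakes look unmoved; I judged this by eye and did not measure it. One move call was refused for a typing slip; nothing moved, and I resent it corrected. No check failed or disagreed.

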